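Start the curing unit

TASK

Start the dental curing unit: with the fingertips push its open front tray, carrying a plaster cast, fully home into the housing, and only then gently press the long bar-shaped key on top of the unit fully down and let it come up again. Grasp nothing, do not touch the cast on the tray, press none of the other keys, and leave everything else on the bench and on the unit where it stands.

Things in the scene. Friction and masses are not known exactly. Their poses are not given: they have to be found in the camera images.
- unit: the curing unit, a fixed grey low box, 180 mm deep (x) by 290 mm wide (y), flat top 85 mm above the bench. Origin: centre of its underside, on the bench. Its own +x points from its front, where the tray is and which faces roughly towards the robot, to its back. Four keys stand in a row along y on its top, in varying order, 62 mm apart
- tray (a joint): opening of the tray in m: 0 fully home, at most 0.085 fully out. It slides along the unit's own x (outwards is the unit's -x), with 1.5 N of friction and slight damping, against a hard stop at 0; stays where it is left
- tray_face (a point): centre of the outer face of the tray's white front panel (panel 130 mm wide along the unit's y, 12 mm thick, from 15 to 65 mm above the bench; this point at 40 mm). Push here towards the unit's +x. It moves with the tray; with the tray home it lies 102 mm in front of the unit's origin. Axes as the unit's
- tray_cast: pink-based plaster dental cast sitting on two locating pins of the tray (it can only rise) behind the front panel, 56 mm wide, its top 51 mm above the bench. Origin: under the middle of its tooth arch, 52 mm behind the panel's outer face, 22 mm above the bench
- key_bar_top (a point): centre of the top face of the bar-shaped start key, 18 mm (unit's x) by 44 mm (unit's y), 97 mm above the bench when up. The key to press. All four keys are grey plastic, stand 12 mm proud of the unit's top, 5 mm in front of its middle, and spring back up when released
- key_bar (a joint): how far the bar key is pressed, m: 0 up, 0.006 fully down; the spring takes 1.5 N to start and about 4.5 N to hold fully down
- key_round_top (a point): centre of the top of the large round key, 26 mm across; leave alone
- key_round (a joint): how far the large round key is pressed, m (as key_bar)
- key_square_top (a point): centre of the top of the square key, 24 by 24 mm; leave alone
- key_square (a joint): how far the square key is pressed, m (as key_bar)
- key_small_top (a point): centre of the top of the small round key, 16 mm across; leave alone
- key_small (a joint): how far the small round key is pressed, m (as key_bar)
- cast_top: loose white plaster cast, 60 mm wide, 26 mm tall, standing on the unit's top behind the keys. Origin: underside, under the tooth arch
- bur_block: loose aluminium block with burs, 36 by 75 mm, 39 mm tall, standing on the unit's top behind the keys. Origin: centre of underside
- cast_side: loose white plaster cast, 64 mm wide, 31 mm tall, on the bench to the left of the tray seen from the robot. Origin: underside, under the tooth arch
- mouse: loose black computer mouse, 80 by 54 mm, 31 mm tall, on the bench to the right of the tray seen from the robot. Origin: centre of underside
- mix_bowl: loose grey plaster mixing bowl, 110 mm across, 60 mm tall, on the bench well left of the unit. Origin: centre of underside
- spatula: loose spatula, 190 mm long, with a wooden handle, lying on the bench to the right
- articulator: loose aluminium dental articulator with casts in it, 115 by 85 mm, 107 mm tall, on the bench well right of the unit. Origin: centre of underside
Things that resemble listed ones, but are neither listed nor needed, are in the scene too. There is more than one size of the mouse; the job needs the smaller.

How it is judged (in metres and radians):
On the way, in this order (a step that is already met when the one before it is completed fails the run):
1. the tray is pushed fully home (value of joint tray below 0.004 m), for 0.2 s.
2. the bar key is pressed down by the fingers (value of joint key_bar above 0.0045 m and contact force between the fingers and key_bar above 0.5 N), for 0.05 s.
At the end, for the whole second after the job is handed in: the tray is home to within 5 mm after the bar key was pressed at least 4.5 mm down; all four keys are up again (within 1 mm); the seven loose things are at rest within 15 mm of where they began (value of joint tray below 0.005 m and value of joint each of key_bar, key_round, key_square, key_small below 0.001 m and distance of each of cast_top, bur_block, cast_side, mouse, mix_bowl, spatula, articulator from where it was at the start of the episode below 0.015 m and linear speed of each of cast_top, bur_block, cast_side, mouse, mix_bowl, spatula, articulator below 0.02 m/s); the robot touches nothing.
It fails at once if the bar key is pressed before the tray is home (value of joint key_bar above 0.002 m and value of joint tray above 0.006 m).
It fails at once if another key is pressed (over 2 mm) (value of joint any of key_round, key_square, key_small above 0.002 m).
It fails at once if the bar key is pressed roughly, with over 25 N (contact force between the arm and key_bar above 25 N).
It fails at once if the cast on the tray is touched or gripped (over 1 N) (contact force between the arm and tray_cast above 1 N).
It fails at once if a loose thing is shifted or lifted by more than 15 mm (distance of any of cast_top, bur_block, cast_side, mouse, mix_bowl, spatula, articulator from where it was at the start of the episode above 0.015 m).
It also fails if it takes over 45 s, if anything falls off the work surface, if the arm or the gripper's body presses on something with over 40 N, if the wrist force passes 120 N, or if a joint passes its speed limit or range.

ROBOT

A 6-joint arm with a two-finger parallel gripper is mounted at the origin on the work surface. World frame = base frame: x ahead of the robot, y to its left, z up, the work surface at z = 0. Lengths are in mm, angles in degrees, forces in N, time in s.
With the tool pointing down it reaches from about 300 to 850 mm from the base axis. Payload 4.2 kg.
Tool frame: the origin (TCP) lies midway between the tips of the shut fingers; the grasp point (between the pads) lies 19 mm behind it; z points along the fingers, y is the line along which they close (so a half turn about z gives the same grasp; the last joint's range is limited). The gripper opens to 91 mm and grips with 3 to 60 N. Pads are 32 mm wide; open, the fingers measure 118 mm over their backs; the gripper's body (76 mm by 178 mm) begins 60 mm behind the grasp point.
Start: joints at [67.552, 18.312, 89.639, -0, 72.044, -1.146], TCP at [208.897, 535.729, 213.976] pointing down, gripper open.
Joint ranges: [-177.97, 177.97], [-48.28, 115.42], [12.27, 149.76], [-77.06, 257.06], [2.81, 150.46], [-146.56, 146.56]. Speed limits (degrees/s): [147.25, 147.25, 180, 180, 180, 180].

INTERFACE

Orientations are given as [roll, pitch, yaw] about the fixed x, y, z axes, in that order (R = Rz(yaw) Ry(pitch) Rx(roll)).
In Python, from workcell import env gives the robot as it stands.
- The arm moves only by the tool send_rows, never from a script. Its argument "steps" is a list that holds one entry, the list of rows, each a list of 5 numbers: the shift along the tool's x, y, z scaled (see below), then the turn about the tool's z scaled (see below), then the opening, from 0 (shut) to 1 (fully open). In form: [[[dx, dy, dz, yaw, fingers], ...]]. A call has 1 to 5 rows; each row shifts and turns the commanded pose from where the row before left it, along the tool's axes as they then stand; what a row does not reach is not made up. The controller multiplies each number of a shift by 0.04 m and each number of a turn by 0.12 rad. A row lasts 1/12 s, in which the tool goes at most 41.7 mm and 7.16 degrees, less where a joint would pass 70% of its speed; a pose out of reach is approached as far as the arm can. A call with a number of a shift or a turn outside -1 to 1 is refused whole. A call with a gripper value outside its range is refused whole. The fingers move at their own pace and stop on an object; "squeeze" is the grip in N (left out, the last holds). Time passes only in rows, so rows that do not move let the fingers close. It gives the time, the measured TCP pose, the force, the opening and the grip force at its end, in the units of the state.
- env.state(): the state, without advancing time (a new reading comes with each control period).
- env.grab_frame(name): name is "scene" or "top" or "wrist"; returns a dict with "pixels" (400x640x3 uint8, red, green, blue), "depth" (400x640 float32, mm along the optical axis (not along the pixel's ray), 0 where there is no reading), "intrinsics" (3x3 intrinsics, pixels), "cam_to_world" (4x4, takes a point from camera to world coordinates). Camera axes: x right, y down, z forward; pixel columns grow to the right and rows downward; lengths in mm; the calibration is good to about 2 mm. A picture is of the moment at which its call begins.
- env.job_done(): hands the job in; it is judged then, once.
The state is a dict: "time_s": time; "qpos": joint angles; "qvel": joint speeds; "effort": joint torques, N m; "ee_pos": TCP position; "ee_rot": TCP orientation; "force": force on the tool from outside, world axes, zero at the start; "torque": the same for the moment, N m; "gripper_width": finger opening in mm; "gripper_force": force on a finger pad.
Only numpy, scipy, OpenCV 4.12 (cv2) and the standard library are available. Lean on these libraries where they do the work, as an engineer would, in place of code of your own. Each camera call takes 0.05 s, during which the arm holds its last target. There are 200 camera calls.

## Working session

There is one attempt and no reset: what is moved stays moved. The work goes in short steps, Python scripts to look and compute and a tool call to move; the robot and the scene stay as the last step left them, time stands still between calls to the robot, and variables do not carry over. Pictures are saved under pics/ and viewed, at most 10 in all, crops included, and the job is handed in when it is done.

Besides the shell and the picture viewer there is one more tool, called after ">>>" as name([rows], argument=value, ...), one row to a line, values as JSON. send_rows: Moves the arm, as the interface text tells. Shifts and turns lie within -1 to 1; 1 stands for 0.04 m of shift or 0.12 rad of turn. Its arguments: {"type":"object","properties":{"steps":{"type":"array"},"squeeze":{"type":"number"}},"required":["steps"]}

```bash
mkdir -p pics; python3 - <<'E'
from workcell import env
import cv2,numpy as np
for n in ("scene","top"):
    f=env.grab_frame(n); np.savez(f"{n}.npz",**f)
    cv2.imwrite(f"pics/{n}.png",f["pixels"][:,:,::-1])
    print(n,np.round(f["cam_to_world"],2).tolist(),f["intrinsics"].tolist())
print(env.state())
E
```

```text
scene [[-0.11, 0.85, -0.51, 1158.26], [0.99, 0.09, -0.06, 60.73], [-0.01, -0.51, -0.86, 1153.53], [0.0, 0.0, 0.0, 1.0]] [[493.2741928141354, 0.0, 325.710404105712], [0.0, 493.2741928141354, 199.0836808199688], [0.0, 0.0, 1.0]]
top [[0.02, -0.99, 0.17, 282.31], [-1.0, -0.02, 0.01, 11.04], [-0.0, -0.17, -0.99, 1358.44], [0.0, 0.0, 0.0, 1.0]] [[491.1826020371775, 0.0, 332.25146887176834], [0.0, 491.1826020371775, 196.96805934756856], [0.0, 0.0, 1.0]]
{'time_s': 0.1, 'qpos': array([ 6.75531185e+01,  1.83486253e+01,  8.96944092e+01, -1.90404678e-04,
        7.20436216e+01, -1.14689833e+00]), 'qvel': array([-0.02056347,  0.01821912, -0.1802018 ,  0.04051116, -0.0046018 ,
        0.00259143]), 'effort': array([-2.33179062e-04, -4.13336170e+01, -2.32509041e+01,  7.31726387e-02,
        4.22317442e-02, -4.25776363e-05]), 'ee_pos': array([208.72346535, 535.34292089, 213.231783  ]), 'ee_rot': array([-1.79913358e+02, -1.55348639e-03,  1.58700075e+02]), 'force': array([-0.55879861,  0.34184704,  0.54932178]), 'torque': array([-0.02781666, -0.01486152,  0.0171843 ]), 'gripper_force': 0.0, 'gripper_width': 91.35140987789927}
```

View pics/top.png

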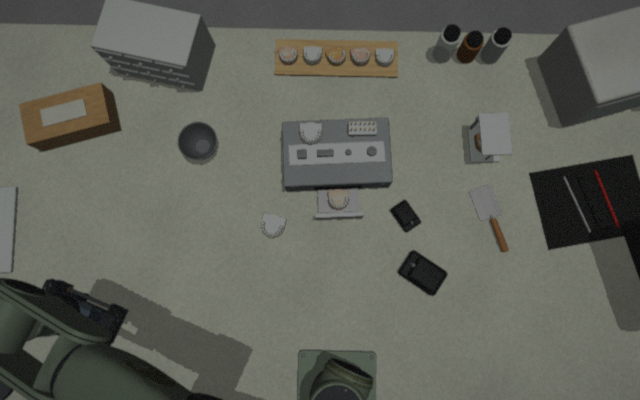

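View pics/scene.png

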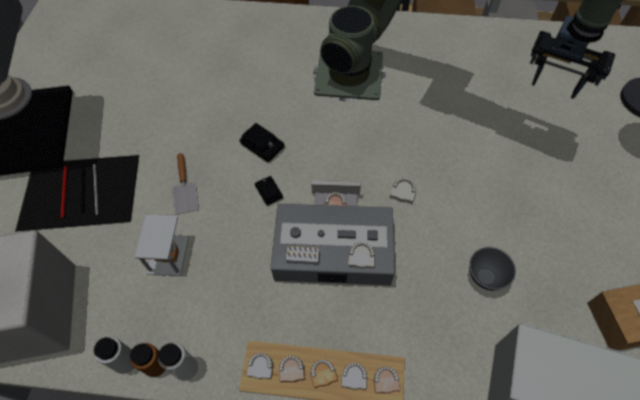

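Top view: the unit is at cols 282–392, rows 119–188, with the tray panel at (339,216). The keys from left to right are square (302,154), bar (325,153), small (348,152) and round (371,151). The mouse needed is the smaller one at (405,215); the larger is at (422,272). cast_side is at (273,225). Next I measure and take one crop to confirm.

```bash
cat > h.py <<'E'
import numpy as np,cv2
def load(n): return dict(np.load(n+".npz"))
def cloud(f):
    K,T,d=f["intrinsics"],f["cam_to_world"],f["depth"]
    v,u=np.mgrid[:d.shape[0],:d.shape[1]]
    P=np.stack([(u-K[0,2])/K[0,0]*d,(v-K[1,2])/K[1,1]*d,d],-1)
    return P@T[:3,:3].T+T[:3,3]
def ray(f,u,v,z):
    K,T=f["intrinsics"],f["cam_to_world"]
    r=T[:3,:3]@np.array([(u-K[0,2])/K[0,0],(v-K[1,2])/K[1,1],1]);o=T[:3,3]
    return o+r*(z-o[2])/r[2]
E
python3 - <<'E'
from h import *
out=[]
for n,(u0,v0,u1,v1) in (("top",(260,105,430,245)),("scene",(225,165,425,295))):
    f=load(n);W=cloud(f);roi=np.zeros((400,640),bool);roi[v0:v1,u0:u1]=1
    def rect(m,name):
        m=cv2.morphologyEx((m&roi).astype(np.uint8),cv2.MORPH_OPEN,np.ones((2,2)))
        k,l,s,c=cv2.connectedComponentsWithStats(m)
        for i in range(1,k):
            if s[i,4]<40: continue
            p=W[l==i];r=cv2.minAreaRect(p[:,:2].astype(np.float32))
            print(n,name,"px",c[i].round(),"xy",np.round(r[0],1),"size",np.round(r[1],1),"ang",round(r[2],2),"z",np.median(p[:,2]).round(1))
    z=W[...,2]
    rect(z>74,"unit"); rect((z>52)&(z<72),"panel"); rect((z>13)&(z<52),"low")
    g=cv2.cvtColor(f["pixels"],cv2.COLOR_RGB2GRAY)
    # white strip on top -> keys as dark blobs in it
    hsv=cv2.cvtColor(f["pixels"],cv2.COLOR_RGB2HSV)
    strip=(g>135)&(z>70)&roi
    k,l,s,c=cv2.connectedComponentsWithStats(strip.astype(np.uint8));
    for i in range(1,k):
        if s[i,4]>30: print("bright",s[i],np.round(c[i]))
    c=cv2.resize(f["pixels"][v0:v1,u0:u1,::-1],None,fx=3,fy=3,interpolation=cv2.INTER_CUBIC); c=cv2.convertScaleAbs(c,alpha=1.3)
    out.append(cv2.copyMakeBorder(c,0,0,0,0,cv2.BORDER_CONSTANT)); 
    cv2.imwrite(f"pics/{n}_crop.png",c)
E
```

```text
top unit px [338. 153.] xy [512.7  -5. ] size [457.5 301.2] ang 3.95 z 85.6
top panel px [340. 215.] xy [376.8 -15.8] size [179.9 133.8] ang 7.87 z 63.5
top low px [342. 199.] xy [434.2 -60.7] size [259.2 213.7] ang 14.23 z 24.3
top low px [299. 190.] xy [530.3 112.4] size [ 3.6 65.9] ang 4.04 z 17.8
top low px [407. 216.] xy [397.5 -88.9] size [ 78.2 295.3] ang 34.63 z 28.4
top low px [273. 225.] xy [380.5 102.1] size [259.2  67.3] ang 57.42 z 20.2
scene unit px [334. 241.] xy [827.4  33.6] size [663.9 299.3] ang 3.69 z 85.3
scene panel px [337. 185.] xy [785.2   1.1] size [129.3 744.5] ang 89.23 z 61.5
scene panel px [306. 275.] xy [912.6  39.2] size [469.3 151.5] ang 22.89 z 57.0
scene panel px [355. 277.] xy [714.8  75.4] size [ 5.  64.9] ang 3.45 z 55.5
scene panel px [382. 278.] xy [915.6  90.8] size [ 49.7 486.5] ang 77.11 z 56.3
scene low px [269. 190.] xy [ 471.3 -177.9] size [75.7 55.5] ang 34.03 z 28.2
scene low px [404. 191.] xy [769.9 114. ] size [ 63.5 781.4] ang 77.57 z 19.5
scene low px [336. 197.] xy [795.9   0.8] size [129.1 723.1] ang 89.27 z 33.6
scene low px [332. 281.] xy [887.  99.] size [469.3 282.7] ang 23.04 z 27.4
bright [282 224  87  21 940] [322. 234.]
bright [369 228  17  18 131] [380. 238.]
bright [350 248  23  17 265] [361. 257.]
```

View pics/top_crop.png

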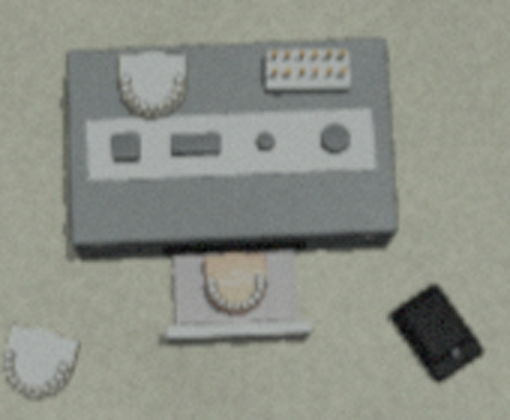

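The crop confirms it: the bar key is at crop (196,144), which is px (325.3,153), between the square key (126,147) and the small round key (265,142). The open tray's panel edge runs crop (162,335)–(310,328). Zero-depth pixels spoiled the rectangles, so I'm redoing them filtered.

```bash
python3 - <<'E'
from h import *
for n,(u0,v0,u1,v1) in (("top",(260,105,430,245)),("scene",(225,165,425,295))):
    f=load(n);W=cloud(f);roi=np.zeros((400,640),bool);roi[v0:v1,u0:u1]=1
    z=W[...,2];roi&=f["depth"]>0
    g=cv2.cvtColor(f["pixels"],cv2.COLOR_RGB2GRAY)
    def rect(m,name,mn=40):
        k,l,s,c=cv2.connectedComponentsWithStats((m&roi).astype(np.uint8))
        for i in range(1,k):
            if s[i,4]<mn: continue
            p=W[l==i];p=p[np.all(abs(p-np.median(p,0))<170,1)]
            r=cv2.minAreaRect(p[:,:2].astype(np.float32))
            print(n,name,"px",c[i].round(1),"xy",np.round(r[0],1),"size",np.round(r[1],1),"ang",round(r[2],2),"z",np.percentile(p[:,2],[5,50,95]).round(1))
    rect((z>80)&(z<91),"unittop",800); rect((z>54)&(z<72),"panel"); rect((z>13)&(z<54),"low")
    # keys: dark blobs within strip
    c0=(325,153) if n=="top" else (346,234)
    strip=np.zeros((400,640),np.uint8)
    m=((g>np.percentile(g[v0:v1,u0:u1],0)+0)&0).astype(bool)
    th,_=cv2.threshold(g[c0[1]-8:c0[1]+8,c0[0]-16:c0[0]+16].copy(),0,255,cv2.THRESH_OTSU)
    k,l,s,c=cv2.connectedComponentsWithStats(((g<=th)&roi).astype(np.uint8))
    print("th",th)
    for i in range(1,k):
        if 15<s[i,4]<300: print(" key?",c[i].round(1),s[i],ray(f,*c[i],97).round(1))
E
```

```text
top unittop px [337.  154.4] xy [626.  11.] size [181.2 289.8] ang 3.7 z [81.1 85.1 89.1]
top panel px [341.8 185.1] xy [536.4  -3.2] size [  3.9 211. ] ang 3.76 z [55.  63.9 70.7]
top panel px [339.3 214. ] xy [458.7   0.6] size [ 12.6 128.1] ang 3.69 z [57.7 64.5 68.6]
top low px [338.3 197.2] xy [504.2   2. ] size [ 68.  285.8] ang 3.85 z [18.2 26.  50.1]
top low px [405.6 214.9] xy [ 466.8 -182.5] size [78.4 54.4] ang 34.81 z [14.6 28.3 34. ]
top low px [272.5 224.4] xy [429.8 182.3] size [63.8 62.4] ang 79.02 z [15.1 20.5 31.2]
top low px [339.1 217.3] xy [4.533e+02 2.000e-01] size [  1.7 126.3] ang 3.54 z [18.2 35.  51.8]
th 103.0
 key? [371.2 150.9] [367 146  10  11  81] [624.3 -80.8  97. ]
 key? [301.6 153.7] [297 149  10  10  93] [612.4 103.3  97. ]
 key? [325.  152.9] [317 149  17   9 124] [616.1  41.4  97. ]
 key? [347.9 151.9] [345 149   7   7  34] [620.3 -19.1  97. ]
 key? [335.3 204.1] [327 192  22  19  95] [479.6  11.1  97. ]
 key? [317.5 203.5] [317 196   2  17  19] [480.2  57.4  97. ]
 key? [336.8 217.9] [312 215  52   6 196] [443.6   6.4  97. ]
 key? [275.7 232.2] [
[... 425 characters left out ...]
 [403.3 189.8] xy [434.9 184.3] size [63.9 62.6] ang 77.61 z [15.  20.  30.7]
scene low px [335.1 195.6] xy [490.    3.8] size [ 52.9 129. ] ang 3.77 z [18.6 35.4 51.2]
scene low px [331.6 279.7] xy [718.9  19. ] size [  6.6 287.5] ang 3.81 z [15.6 34.5 51.9]
th 104.0
 key? [403.8 182.5] [393 179  20  10  58] [462.9 176.7  97. ]
 key? [401.  199.6] [389 195  25  10  97] [514.4 171.2  97. ]
 key? [295.1 232.2] [290 227  11  12 101] [632.1 -78.6  97. ]
 key? [320.8 233.1] [318 230   7   7  42] [628.1 -16.8  97. ]
 key? [346.3 234.1] [337 230  19   9 159] [624.3  44.1  97. ]
 key? [372. 235.] [367 230  11  11 116] [620.2 105.2  97. ]
 key? [361.5 246.3] [353 243  18  10  40] [652.6  82.5  97. ]
```

>>> send_rows([
  [[0, 0, 0, -0.9, 0], [0, 0, 0, -0.9, 0], [0, 0, 0, -0.9, 0], [0, 0, 0, -0.93, 0], [0, 0, 0, 0, 0]],
], squeeze=10)

```text
time_s: 0.52
ee_pos: [208.8, 535.4, 213.5]
ee_rot: [-180.0, -0.0, -176.2]
force: [0.3, 1.2, -0.4]
gripper_width: 60.9
gripper_force: 0.0
```

>>> send_rows([
  [[-0.3, -0.97, 0, 0, 0], [-0.3, -0.97, 0, 0, 0], [-0.3, -0.97, 0, 0, 0], [-0.3, -0.97, 0, 0, 0], [-0.3, -0.97, 0, 0, 0]],
])

```text
time_s: 0.93
ee_pos: [281.2, 344.1, 213.7]
ee_rot: [-180.0, -0.0, -176.5]
force: [0.0, -0.0, 1.9]
gripper_width: 27.6
gripper_force: 0.0
```

>>> send_rows([
  [[-0.3, -0.97, 0, 0, 0], [-0.3, -0.97, 0, 0, 0], [-0.3, -0.97, 0, 0, 0], [-0.3, -0.97, 0, 0, 0], [-0.3, -0.97, 0, 0, 0]],
])

```text
time_s: 1.35
ee_pos: [353.4, 154.3, 214.0]
ee_rot: [180.0, 0.0, -176.5]
force: [1.1, 0.7, 0.6]
gripper_width: 0.3
gripper_force: 0.0
```

>>> send_rows([
  [[-0.3, -0.97, 0, 0, 0], [-0.3, -0.97, 0, 0, 0], [-0.3, -0.97, 0, 0, 0], [-0.3, -0.97, 0, 0, 0], [0, 0, 0, 0, 0]],
])

```text
time_s: 1.77
ee_pos: [413.4, -1.6, 214.0]
ee_rot: [-179.8, 0.1, -176.9]
force: [-0.5, 0.7, 0.2]
gripper_width: 0.8
gripper_force: 0.0
```

>>> send_rows([
  [[0, 0, 0.85, 0, 0], [0, 0, 0.85, 0, 0], [0, 0, 0.85, 0, 0], [0, 0, 0.85, 0, 0], [0, 0, 0.9, 0, 0]],
])

```text
time_s: 2.18
ee_pos: [411.3, 4.7, 41.0]
ee_rot: [180.0, 0.1, -176.5]
force: [-0.4, -0.4, -1.3]
gripper_width: 0.3
gripper_force: 0.0
```

>>> send_rows([
  [[0, 0, 0, 0, 0], [0, 0, 0, 0, 0], [-0.25, 0, 0, 0, 0], [-0.2, 0, 0, 0, 0], [0, 0, 0, 0, 0]],
])

```text
time_s: 2.6
ee_pos: [433.8, 5.7, 44.3]
ee_rot: [-180.0, 0.5, -176.4]
force: [0.8, -0.4, 0.9]
gripper_width: 0.0
gripper_force: 0.0
```

>>> send_rows([
  [[-0.15, -0.05, 0.05, 0, 0], [-0.15, -0.05, 0.05, 0, 0], [-0.15, 0, 0, 0, 0], [-0.15, 0, 0, 0, 0], [-0.15, 0, 0, 0, 0]],
])

```text
time_s: 3.02
ee_pos: [459.8, 3.2, 38.0]
ee_rot: [-180.0, -0.0, -176.4]
force: [-2.3, -1.4, 1.4]
gripper_width: 0.8
gripper_force: 1.0
```

>>> send_rows([
  [[-0.15, 0, 0, 0, 0], [-0.15, 0, 0, 0, 0], [-0.15, 0, 0, 0, 0], [0, 0, 0, 0, 0], [0, 0, 0, 0, 0]],
])

```text
time_s: 3.43
ee_pos: [478.3, 4.7, 37.9]
ee_rot: [180.0, 0.1, -176.3]
force: [-0.4, -0.1, 0.3]
gripper_width: 0.7
gripper_force: 0.0
```

>>> send_rows([
  [[-0.15, 0, 0, 0, 0], [-0.15, 0, 0, 0, 0], [-0.15, 0, 0, 0, 0], [-0.1, 0, 0, 0, 0], [0, 0, 0, 0, 0]],
])

```text
time_s: 3.85
ee_pos: [500.9, 6.1, 38.0]
ee_rot: [-180.0, 0.1, -176.3]
force: [0.0, 0.2, 1.0]
gripper_width: 0.4
gripper_force: 0.0
```

```bash
python3 - <<'E'
from workcell import env
import cv2,numpy as np
f=env.grab_frame("scene")
a=cv2.resize(f["pixels"][130:290,225:425,::-1],None,fx=3.5,fy=3.5,interpolation=cv2.INTER_CUBIC)
cv2.imwrite("pics/p2.png",a); s=env.state(); print(s["ee_pos"],s["force"])
E
```

```text
[500.54966538   6.00811568  38.05612473] [0.29020261 0.50755927 0.77689718]
```

View pics/p2.png

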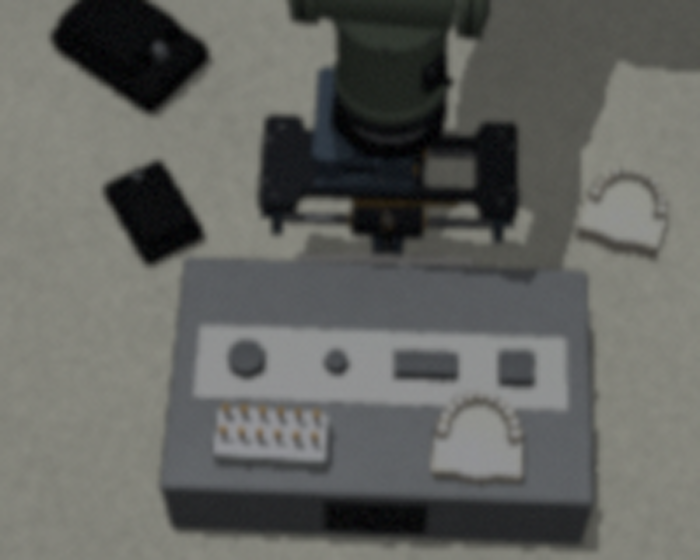

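The gripper is in front of the nearly shut panel (panel edge at about (400,255) in the crop), and the neighbouring things haven't moved. I'll push on in small steps until the stop shows up in the force.

>>> send_rows([
  [[-0.06, 0, 0, 0, 0], [-0.06, 0, 0, 0, 0], [-0.06, 0, 0, 0, 0], [-0.06, 0, 0, 0, 0], [0, 0, 0, 0, 0]],
])

```text
time_s: 4.32
ee_pos: [507.0, 6.5, 37.8]
ee_rot: [180.0, -0.3, -176.3]
force: [-6.2, -0.9, 3.7]
gripper_width: 0.5
gripper_force: 2.8
```

>>> send_rows([
  [[-0.04, 0, 0, 0, 0], [-0.04, 0, 0, 0, 0], [0, 0, 0, 0, 0]],
])

```text
time_s: 4.57
ee_pos: [507.0, 6.5, 37.6]
ee_rot: [180.0, -0.6, -176.3]
force: [-11.6, -1.3, 10.0]
gripper_width: 0.7
gripper_force: 6.0
```

>>> send_rows([
  [[0, 0, 0, 0, 0], [0, 0, 0, 0, 0], [0.5, 0, 0, 0, 0], [0.5, 0, 0, 0, 0], [0, 0, 0, 0, 0]],
])

```text
time_s: 4.98
ee_pos: [468.3, 4.2, 37.6]
ee_rot: [180.0, -0.2, -176.4]
force: [-1.7, -0.1, 0.4]
gripper_width: 0.1
gripper_force: 0.0
```

>>> send_rows([
  [[0, 0, -0.9, 0, 0], [0, 0, -0.9, 0, 0], [0, 0, -0.9, 0, 0], [0, 0, 0, 0, 0], [0, 0, 0, 0, 0]],
])

```text
time_s: 5.4
ee_pos: [474.9, 4.2, 148.3]
ee_rot: [-180.0, 0.4, -176.3]
force: [-0.2, 1.3, -0.8]
gripper_width: 0.6
gripper_force: 0.0
```

```bash
python3 - <<'E'
from workcell import env
from h import *
f=env.grab_frame("scene"); W=cloud(f)
np.savez("s2.npz",**f)
roi=np.zeros((400,640),bool);roi[165:295,225:425]=1;roi&=f["depth"]>0;z=W[...,2]
for nm,m in (("unittop",(z>80)&(z<91)),("panel",(z>54)&(z<72)&(W[...,0]<560))):
    k,l,s,c=cv2.connectedComponentsWithStats((m&roi).astype(np.uint8))
    for i in range(1,k):
        if s[i,4]>30:
            p=W[l==i];print(nm,c[i].round(),[np.round(q,1) for q in cv2.minAreaRect(p[:,:2].astype(np.float32))])
a=cv2.resize(f["pixels"][130:290,225:425,::-1],None,fx=3.5,fy=3.5,interpolation=cv2.INTER_CUBIC)
cv2.imwrite("pics/p3.png",a); s=env.state(); print(s["ee_pos"],s["force"])
E
```

```text
unittop [333. 237.] [array([629.9,  13.1]), array([182.6, 289.9]), np.float64(3.6)]
[473.20339616   4.24657276 146.51561574] [-0.37108     0.08718283 -0.10899763]
```

View pics/p3.png

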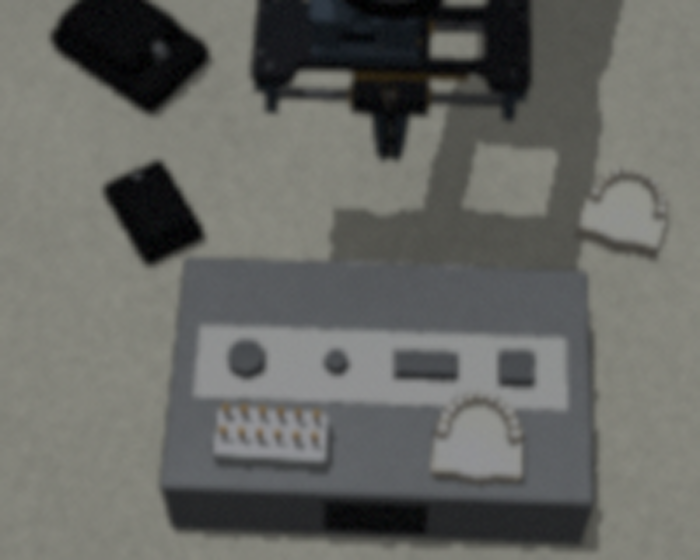

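The panel is no longer visible in front of the housing (front edge of the top at crop row ≈260), and the push ended hard at 12 N, so the tray is home. The bar key is at (426,364) and clear of the cast at (478,397). Now I move above the bar.

>>> send_rows([
  [[-0.7, 0.13, 0, 0, 0], [-0.7, 0.13, 0, 0, 0], [-0.7, 0.13, 0, 0, 0], [-0.7, 0.13, 0, 0, 0], [-0.7, 0.13, 0, 0, 0]],
])

```text
time_s: 5.87
ee_pos: [610.7, 39.5, 143.5]
ee_rot: [180.0, -0.2, -176.3]
force: [-0.3, -0.3, 0.4]
gripper_width: 0.7
gripper_force: 0.0
```

>>> send_rows([
  [[0, 0, 0, 0, 0], [0, 0, 0, 0, 0], [0, 0, 0, 0, 0]],
])

```text
time_s: 6.12
ee_pos: [608.8, 39.0, 143.9]
ee_rot: [180.0, -0.2, -176.3]
force: [0.0, -0.2, -0.6]
gripper_width: 0.3
gripper_force: 0.0
```

>>> send_rows([
  [[-0.14, 0.03, 0.4, 0, 0], [0, 0, 0.4, 0, 0], [0, 0, 0.2, 0, 0], [0, 0, 0, 0, 0], [0, 0, 0, 0, 0]],
])

```text
time_s: 6.53
ee_pos: [614.7, 40.4, 105.7]
ee_rot: [180.0, -0.1, -176.4]
force: [0.3, -0.2, -0.1]
gripper_width: 0.5
gripper_force: 0.0
```

```bash
python3 - <<'E'
from workcell import env
import cv2,numpy as np
f=env.grab_frame("scene")
a=cv2.resize(f["pixels"][150:290,255:425,::-1],None,fx=4,fy=4,interpolation=cv2.INTER_CUBIC)
cv2.imwrite("pics/p4.png",a); s=env.state(); print(s["ee_pos"],s["force"])
E
```

```text
[615.48330354  40.48124228 106.48417414] [ 0.51291735 -0.34527193  0.15641144]
```

View pics/p4.png

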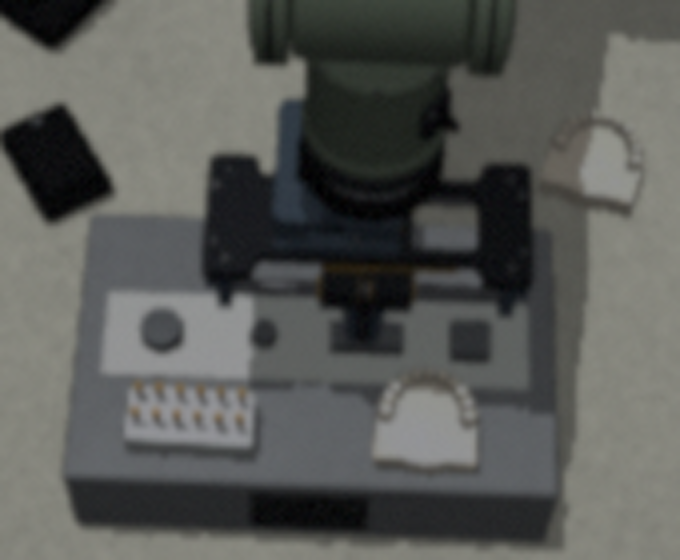

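The fingertips at (360,335) are over the bar key, which spans (330–403, 320–352), clear of the other keys and the cast. I'm pressing slowly.

>>> send_rows([
  [[0, 0, 0.05, 0, 0], [0, 0, 0.05, 0, 0], [0, 0, 0.05, 0, 0], [0, 0, 0.05, 0, 0], [0, 0, 0.03, 0, 0]],
])

```text
time_s: 7.0
ee_pos: [615.7, 40.7, 96.7]
ee_rot: [180.0, 0.0, -176.3]
force: [-0.2, 0.7, 1.2]
gripper_width: 0.3
gripper_force: 0.8
```

>>> send_rows([
  [[0, 0, 0.04, 0, 0], [0, 0, 0.03, 0, 0], [0, 0, 0, 0, 0]],
])

```text
time_s: 7.25
ee_pos: [615.7, 40.7, 94.0]
ee_rot: [180.0, 0.0, -176.3]
force: [0.1, -0.1, 2.1]
gripper_width: 0.7
gripper_force: 1.4
```

>>> send_rows([
  [[0, 0, 0.03, 0, 0], [0, 0, 0.03, 0, 0], [0, 0, 0, 0, 0]],
])

```text
time_s: 7.5
ee_pos: [615.7, 40.6, 91.6]
ee_rot: [180.0, 0.0, -176.3]
force: [-0.2, 0.2, 3.8]
gripper_width: 0.6
gripper_force: 2.0
```

>>> send_rows([
  [[0, 0, 0.02, 0, 0], [0, 0, 0.02, 0, 0], [0, 0, 0, 0, 0]],
])

```text
time_s: 7.75
ee_pos: [615.7, 40.7, 91.2]
ee_rot: [180.0, 0.0, -176.3]
force: [-3.3, 0.4, 8.4]
gripper_width: 0.6
gripper_force: 4.7
```

The force is 8.4 N, above the 4.5 N holding force, and z has stopped at 91 mm, so the key is fully down. I'm letting it up.

>>> send_rows([
  [[0, 0, 0, 0, 0], [0, 0, -0.1, 0, 0], [0, 0, -0.2, 0, 0], [0, 0, -0.5, 0, 0], [0, 0, -0.8, 0, 0]],
])

```text
time_s: 8.17
ee_pos: [613.6, 40.6, 151.4]
ee_rot: [180.0, -0.4, -176.3]
force: [0.3, -0.0, 0.3]
gripper_width: 0.4
gripper_force: 0.0
```

>>> send_rows([
  [[0.5, 0, -0.8, 0, 0], [0.8, 0, -0.5, 0, 0], [0.9, 0, 0, 0, 0], [0.9, 0, 0, 0, 0], [0.9, 0, 0, 0, 0]],
])

```text
time_s: 8.58
ee_pos: [454.6, 30.4, 206.1]
ee_rot: [180.0, 0.0, -176.3]
force: [-0.3, 1.0, 0.4]
gripper_width: 0.3
gripper_force: 0.0
```

>>> send_rows([
  [[0.9, 0, 0, 0, 0], [0.5, 0, 0, 0, 0], [0, 0, 0, 0, 0], [0, 0, 0, 0, 0], [0, 0, 0, 0, 0]],
])

```text
time_s: 9.0
ee_pos: [401.4, 27.0, 206.4]
ee_rot: [180.0, 0.1, -176.3]
force: [0.2, 0.3, -0.2]
gripper_width: 0.4
gripper_force: 0.0
```

```bash
python3 - <<'E'
from workcell import env
import cv2,numpy as np
a,b=env.grab_frame("top"),env.grab_frame("scene")
c=np.vstack([cv2.resize(a["pixels"][105:245,260:430,::-1],(510,300)),cv2.resize(b["pixels"][165:295,225:425,::-1],(510,290))])
cv2.imwrite("pics/p5.png",c); s=env.state(); print(s["ee_pos"],s["force"])
E
```

```text
[401.48964865  26.95933136 205.96948162] [-0.36712691  0.57670109 -0.25593567]
```

View pics/p5.png

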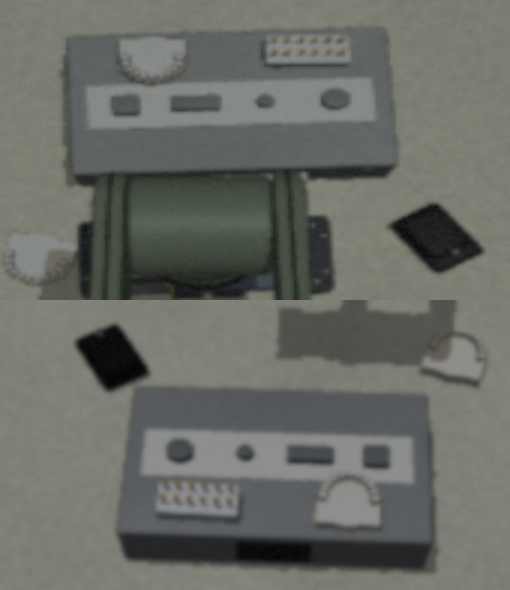

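The tray is not visible in front of the housing, all four keys are up (bar at (196,103) in the top view), the loose things are where they began, and the arm is clear.

```bash
python3 -c "
from workcell import env
print(env.job_done())"
```

```text
the job is handed in; nothing more can be done
None
```

I pushed the tray home against its stop, pressed the bar key fully down and let it come up, and handed the job in at about 9 s; the call returned no verdict, but the last pictures show everything else in view of the unit in place.

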